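# Snap the retaining ring on to the pulley shaft with ring pliers

### The arm

A 6-joint arm with a two-finger parallel gripper is mounted at the origin on a cart in front of the work surface, level with it; the furniture and walls round the work are solid. World frame = base frame: x ahead of the robot, y to its left, z up, the work surface at z = 0. Lengths are in m, angles in degrees, forces in N, time in s.
With the tool pointing down it reaches from about 0.4 to 0.825 m from the base axis. Payload 7 kg.
Tool frame: the origin (TCP) lies on the mounting face of the last link; the fingertips stand 178 mm ahead of it and the grasp point (between the pads) lies 159 mm ahead of it; z points along the fingers, y is the direction in which the jaws open and shut (so a half turn about z gives the same grasp; the last joint's range is limited). The gripper opens to 88 mm and grips with 3 to 60 N. Pads are 19 mm wide; open, the fingers measure 130 mm over their backs; the gripper's body (78 mm by 193 mm) begins 47 mm behind the grasp point.
Start: joints at [92.08, 20.546, 0.682, 0, -70.136, -16.507], TCP at [0.168, 0.654, 0.405] pointing down, gripper open.
Joint ranges: [-176.03, 176.03], [-82.01, 121.73], [-58.28, 71.71], [-173.87, 95.51], [-174.79, -0.11], [-173.66, 173.66]. Speed limits (degrees/s): [136.94, 136.94, 172.46, 180, 180, 180].

### API

Orientations are given as [roll, pitch, yaw] about the fixed x, y, z axes, in that order (R = Rz(yaw) Ry(pitch) Rx(roll)).
In Python, from plant import r gives the robot as it stands. The module is installed in compiled form; this text tells all that it offers.
- The arm moves only by the tool carry_out, never from a script. Its argument "plan" is a list of rows, each a list of 3 entries, a list of its own where there are three numbers: the shift along the tool's x, y, z in m, then the turn, a rotation vector about the tool's x, y, z in degrees, then the closure in counts, from 0 (fully open) to 255 (shut). In form: [[[x, y, z], [ax, ay, az], hand], ...]. A call has 1 to 12 rows; each row shifts and turns the commanded pose from where the row before left it, along the tool's axes as they then stand; what a row does not reach is not made up. A row lasts 1/12 s, in which the tool goes at most 41.7 mm and 7.16 degrees, less where a joint would pass 70% of its speed; a pose out of reach is approached as far as the arm can. A call is refused whole if a number of a shift passes 0.0417 or a number of a turn 7.16, either way. A call with a gripper value outside its range is refused whole. The fingers move at their own pace and stop on an object; "grip_force" is the grip in N (left out, the last holds). Time passes only in rows, so rows that do not move let the fingers close. It gives the time, the measured TCP pose, the force and the opening at its end, in the units of the state.
- r.get_state(): the state, without advancing time (a new reading comes with each control period).
- r.capture(name): name is "side" or "top" or "wrist"; returns the picture (384x512x3 uint8, red, green, blue); there is no depth.
- r.get_calibration(name): a dict with "K" (3x3 intrinsics, pixels), "rvec" (rotation vector, rad) and "tvec" (3), from world to camera coordinates, as OpenCV has them. Camera axes: x right, y down, z forward; pixel columns grow to the right and rows downward; lengths in m; the calibration is good to about 2 mm. The wrist camera is an equidistant fisheye: a pixel r from the principal point sees the ray r / f radians off the axis. A picture is of the moment at which its call begins: read the wrist's pose just before it. get_calibration takes no time and is no camera call; for the wrist camera it gives the pose at the moment of the call.
- r.close_job(): hands the job in, once; it reports no verdict.
The state is a dict: "time_s": time; "joints": joint angles; "qd": joint speeds; "joint_torque": joint torques, N m; "tcp_pos": TCP position; "eef_rot": TCP orientation; "contact_force": force on the tool from outside, world axes, zero at the start; "moment": the same for the moment, N m; "gripper_width": finger opening in m.
Only numpy, scipy, OpenCV 4.12 (cv2) and the standard library are available. Lean on these libraries where they do the work, as an engineer would, in place of code of your own. Each camera call takes 0.05 s, during which the arm holds its last target. There are 200 camera calls.

### The job

Fit the retaining ring that keeps the belt pulley on its shaft. The ring lies ready round the bent-down tips of the ring pliers on the wooden rest: squeeze the plier handles to spread the ring on the tips, keep them squeezed and carry it level over the end of the upright shaft and down to the pulley hub, and ease the handles, without letting go of them, so that the ring closes fully into the shaft groove. Then draw the pliers straight up off the ring, lay them back on the rest as they lay before, and do not disturb the other things on the table.

Things in the scene. Friction and masses are not known exactly. Their poses are not given: they have to be found in the camera images.
- groove (a point): On the axis of the upright, oiled pulley shaft, 2.5 mm above the flat hub face (84 mm across, 52 mm above the table): where the middle of the seated ring's thickness belongs. The groove is 7.5 mm high, straight above the hub face, its floor 47.6 mm in diameter. The fixed unit: round grey flange 136 mm across, dark V-belt pulley 112 mm across. z up; the ring's gap may point anywhere.
- shaft_end (a point): Centre of the shaft's flat top end, 16.5 mm above the hub face (14 mm above groove). The steel shaft is 44 mm across at this end, widens in a 5 mm taper to 52 mm and stays so for 4 mm down to the groove.
- ring_centre (a point): Centre of the bore, half-way through the thickness, of the loose sprung steel ring: 5 mm thick, 62 x 79 mm with its two lugs, which stand 30 mm apart. x points from the centre away from the lugs, z up. Bore closed 48 mm, spread by fully squeezed pliers 56 mm round this point. It starts closed on the ledge of the rest, the plier tips between its lugs; spreading draws it about 7 mm to the pliers.
- ring_half_l (a joint): Spread of the ring (rad, each half): 0 closed, where its own spring holds it; about 0.16 spread by fully squeezed pliers. Notched tips catch and carry the ring by its lugs only while they spread it; closed, it is free of them.
- pliers_grip (a point): Grasp point of the loose ring pliers (186 mm long, 0.19 kg, black dipped grips, about balanced here): midway between the handles, at half height. x points to the tips, y across the handles, z up. Grips 16 mm high, 10 mm thick. A spread ring's centre is 155 mm ahead (+x) of this point and 24 mm below it (161 mm ahead at the start). The bent-down tips reach no deeper than the ring's underside.
- pliers_left (a joint): Squeeze (rad, each handle): 0 relaxed, handles 62 mm over the outside at the grasp point; 0.30 at the stop, 34 mm. It spreads the tips and shifts the pliers some 6 mm forward in the fingers. Takes about 17 N, the stop bears more. A spring opens them: let out to 54 to 58 mm, the ring has closed and is free of the tips, yet the handles still press on the fingers and the pliers stay in hand.
- rest_grip (a point): Where pliers_grip is when the pliers lie in place on the fixed wooden rest (267 x 104 mm), 52 mm above the table; x from handles to tips as at the start. A post (45 mm high, starting 38 mm ahead of this point) bears the pivot and a crossbar (44 mm high, starting 41 mm behind) the handle ends; only a 10 mm board lies under the handles between. The ring's ledge ahead is 25 mm high.
- bushing_big: steel bushing 30 mm across and high beside the pulley unit (loose, to be left alone; origin at the centre of its underside)
- bushing_flanged: flanged steel bushing 25 mm across, 19 mm high, beside the pulley unit (loose, to be left alone; origin at the centre of its underside)
- marker: white marker pen 132 mm long lying ahead of the rest (loose, to be left alone; origin at the centre of its underside)
- adjusting_rod: turned steel rod 150 mm long at the left table edge (loose, to be left alone; origin at the centre of its underside)
Things that resemble listed ones, but are neither listed nor needed, are in the scene too. Of the things like the part that bears pliers_grip, leave any that is blue; of the rest the larger one is meant.

How it is judged:
By the outcome, as a careful person would: the job done as asked, in the order asked, and still so for the second after the job is handed in, with the robot touching nothing.
It also fails if it takes over 51 s, if anything falls off the work surface, if the arm or the gripper's body presses on something with over 40 N, if the wrist force passes 120 N, or if a joint passes its speed limit or range.

## Working session

There is one attempt and no reset: what is moved stays moved. The work goes in short steps, Python scripts to look and compute and a tool call to move; the robot and the scene stay as the last step left them, time stands still between calls to the robot, and variables do not carry over. Pictures are saved under pics/ and viewed, about 8 in all and at most 12, crops included, and the job is handed in when it is done.

Besides the shell and the picture viewer there is one more tool, called after "Request:" in YAML: its name, and indented under it one key for each argument. carry_out: Moves the arm, as the interface text tells. Its arguments: {"type":"object","properties":{"plan":{"type":"array","items":{"type":"array"}},"grip_force":{"type":"number"}},"required":["plan"]}

```bash
mkdir -p pics; cat > h.py <<'E'
import numpy as np, cv2
from plant import r
def snap(name, fn):
    c=r.get_calibration(name); im=r.capture(name)
    cv2.imwrite('pics/'+fn, im[:,:,::-1]); np.savez('pics/'+fn+'.npz',im=im,K=c['K'],rvec=c['rvec'],tvec=c['tvec'],fish=name=='wrist')
    return im
def ray(fn,u,v):
    d=np.load('pics/'+fn+'.npz'); K=d['K']; R,_=cv2.Rodrigues(d['rvec']); t=d['tvec'].ravel()
    x=(u-K[0,2])/K[0,0]; y=(v-K[1,2])/K[1,1]
    if d['fish']:
        th=np.hypot(x,y); s=np.sin(th)/max(th,1e-9); p=np.array([x*s,y*s,np.cos(th)])
    else: p=np.array([x,y,1.])
    return -R.T@t, R.T@p
def onz(fn,u,v,z):
    o,d=ray(fn,u,v); return o+d*(z-o[2])/d[2]
E
python3 - <<'E'
from h import *
print(r.get_state())
a=[snap(n,n+'0.png') for n in('side','top','wrist')]
for n in('side','top','wrist'):
    c=r.get_calibration(n);R,_=cv2.Rodrigues(np.array(c['rvec']));print(n,c['K'],-R.T@np.ravel(c['tvec']),R)
E
python3 -c "
import cv2
cv2.imwrite('pics/top0x.png',cv2.resize(cv2.imread('pics/top0.png'),(800,600)))
cv2.imwrite('pics/side0x.png',cv2.resize(cv2.imread('pics/side0.png'),(800,600)))"
```

```text
{'time_s': 0.0, 'joints': array([ 9.20805346e+01,  2.05929754e+01,  6.33758459e-01, -2.02764087e-02,
       -7.01371087e+01, -1.65073917e+01]), 'qd': array([-0.0202019 ,  0.03284756,  0.0031242 ,  0.12305611, -0.07092593,
        0.00122167]), 'joint_torque': array([ 9.10825838e-04, -5.82715559e+01,  2.93052864e+01,  6.99683726e+00,
        6.99693774e-03, -1.61065159e-04]), 'tcp_pos': array([0.16811845, 0.65352806, 0.40370445]), 'eef_rot': array([ 1.79902228e+02, -9.09718671e-03, -1.44337547e+01]), 'contact_force': array([-0.04229526,  0.19520791,  0.20612141]), 'moment': array([ 0.0151923 , -0.03072064,  0.01417325]), 'gripper_width': 0.08746203442371327}
side [[346.50184368   0.         250.03197734]
 [  0.         346.50184368 191.87850092]
 [  0.           0.           1.        ]] [ 0.18225    -0.65511092  0.44295753] [[ 0.90826316 -0.41785379  0.0213597 ]
 [-0.16315295 -0.400721   -0.90155632]
 [ 0.385278    0.8153655  -0.4321342 ]]
top [[485.49264373   0.         253.89094226]
 [  0.         485.49264373 187.46921403]
 [  0.           0.           1.        ]] [0.34585905 0.02312636 1.13687843] [[-0.01741313 -0.99956531 -0.02379026]
 [-0.98826327  0.02081811 -0.15133513]
 [ 0.15176462  0.02087582 -0.98819619]]
wrist [[297.31863964   0.         259.7876731 ]
 [  0.         297.31863964 192.92099699]
 [  0.           0.           1.        ]] [0.24895193 0.63325613 0.38494186] [[-0.24929549 -0.96842573  0.00183223]
 [-0.92220896  0.23797487  0.30479273]
 [-0.29560515  0.07429375 -0.95241694]]
```

View pics/top0x.png

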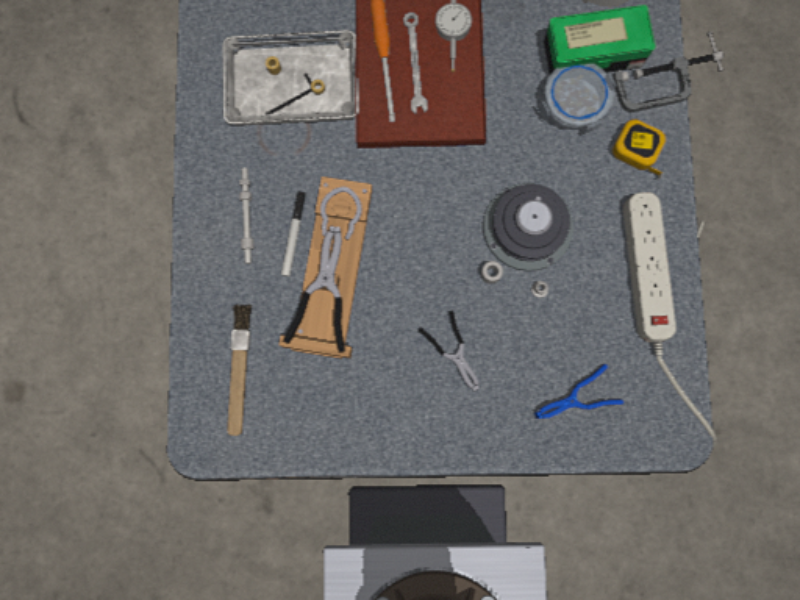

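View pics/side0x.png

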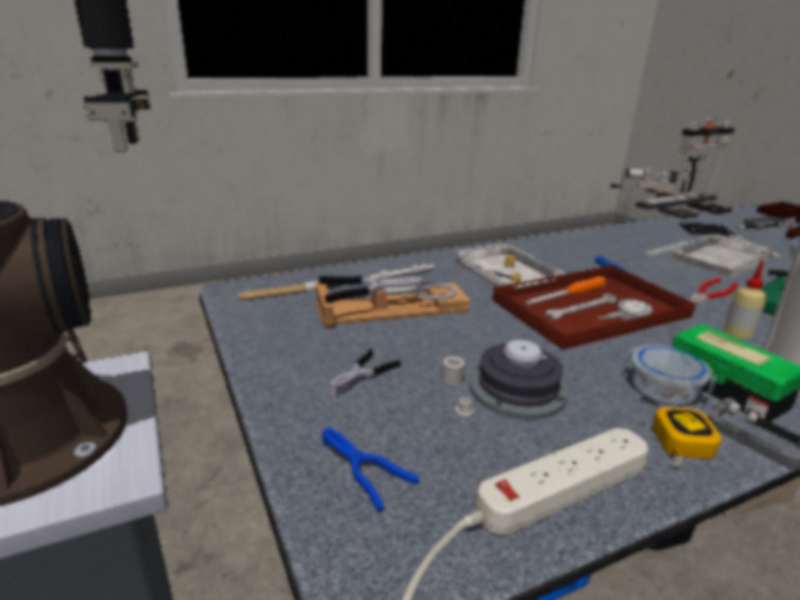

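View pics/wrist0.png

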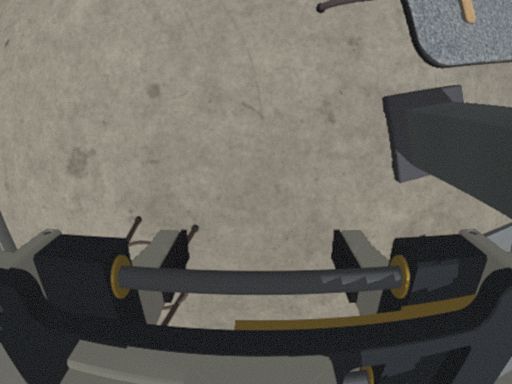

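The top view shows the pliers on the rest (pivot at about 325,280 in the 800-wide picture), the ring around 342,205 and the shaft end at 535,216. The side view agrees. The wrist camera sees only the floor and table corner so far. Next I'll do a rough localisation from the top view.

```bash
python3 - <<'E'
from h import *
im=np.load('pics/top0.png.npz')['im']; f='top0.png'
sub=im[110:235,175:245]; cv2.imwrite('pics/c1.png',cv2.resize(np.hstack([sub,im[110:235,305:370]])[:,:,::-1],None,fx=4.5,fy=4.5,interpolation=cv2.INTER_CUBIC))
g=im.astype(int)
# shaft end: bright grey
m=((g.min(2)>140)&(g.max(2)-g.min(2)<25)).astype(np.uint8)
m[:120]=0;m[160:]=0;m[:,:325]=0;m[:,365:]=0
n,l,s,c=cv2.connectedComponentsWithStats(m);print(s,c)
for (w,u,v,z) in [('shaft',342.4,138.2,.0685),('grip?',201,197,.052),('pivot',207,178.5,.055),('ring',218.5,132,.0275),('hl',187,213,.052),('hr',218,220,.052),('bushbig',315,173,0.03),('rod',157,138,0.0),('marker',187,149,0)]:
    print(w,onz(f,u,v,z).round(4))
c=r.get_calibration('wrist');Rw,_=cv2.Rodrigues(np.array(c['rvec']));st=r.get_state()
from scipy.spatial.transform import Rotation as Ro
T=Ro.from_euler('xyz',st['eef_rot'],degrees=True).as_matrix()
print('cam in tool',T.T@(-Rw.T@np.ravel(c['tvec'])-st['tcp_pos']),(T.T@Rw.T).round(3), T.round(3))
E
```

```text
[[     0      0    512    384 196309]
 [   344    126      1      2      2]
 [   332    129     21     19    297]] [[255.36833258 191.58157293]
 [344.         126.5       ]
 [341.93265993 138.02020202]]
shaft [ 0.618  -0.1556  0.0685]
grip? [0.4932 0.166  0.052 ]
pivot [0.5348 0.1519 0.055 ]
ring [0.6503 0.1277 0.0275]
hl [0.4575 0.1976 0.052 ]
hr [0.4404 0.1278 0.052 ]
bushbig [ 0.5467 -0.0953  0.03  ]
rod [0.6464 0.2794 0.    ]
marker [0.6175 0.2065 0.    ]
cam in tool [ 0.08334714 -0.0004678   0.01901154] [[-0.    -0.952 -0.305]
 [ 1.    -0.     0.001]
 [-0.001 -0.305  0.952]] [[ 0.968 -0.249 -0.   ]
 [-0.249 -0.968 -0.001]
 [ 0.     0.001 -1.   ]]
```

View pics/c1.png

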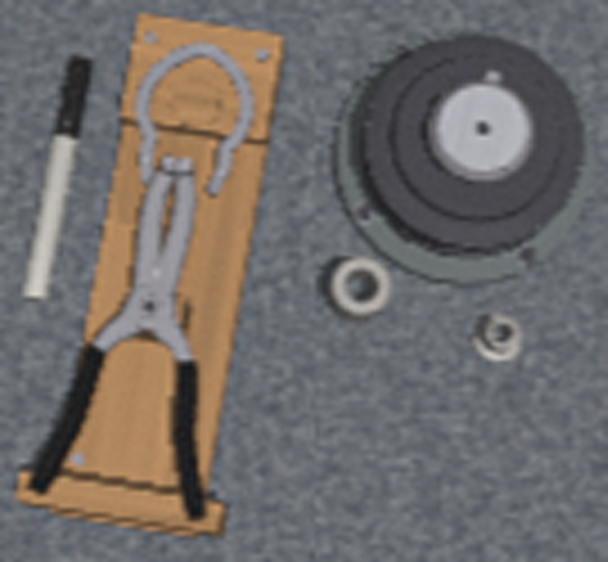

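The crop shows the pivot at (149,306), ring centre near (195,105), handle ends at (40,485) and (197,510), and shaft end at (485,130). The pliers' yaw is about −10° and the grip is near (0.49, 0.157). I'll move above the rest.

Request:
carry_out:
  plan:
    - [[0.027,0.025,0.003],[0,0,0],0]
    - [[0.027,0.025,0.003],[0,0,0],0]
    - [[0.027,0.025,0.003],[0,0,0],0]
    - [[0.027,0.025,0.003],[0,0,0],0]
    - [[0.027,0.025,0.003],[0,0,0],0]
    - [[0.027,0.025,0.003],[0,0,0],0]
    - [[0.027,0.025,0.003],[0,0,0],0]
    - [[0.027,0.025,0.003],[0,0,0],0]
    - [[0.027,0.025,0.003],[0,0,0],0]
    - [[0.027,0.025,0.003],[0,0,0],0]
    - [[0.027,0.025,0.003],[0,0,0],0]
    - [[0.027,0.025,0.003],[0,0,0],0]
  grip_force: 30

```text
time_s: 1.15
tcp_pos: [0.4077, 0.2807, 0.3686]
eef_rot: [-180.0, -0.0, -14.4]
contact_force: [-0.1, 0.2, 0.1]
gripper_width: 0.0878
```

Request:
carry_out:
  plan:
    - [[0.027,0.025,0.003],[0,0,0],0]
    - [[0.027,0.025,0.003],[0,0,0],0]
    - [[0.027,0.025,0.003],[0,0,0],0]
    - [[0.027,0.025,0.003],[0,0,0],0]
    - [[0,0,0],[0,0,-4.4],0]
    - [[0,0,0],[0,0,0],0]
    - [[0,0,0],[0,0,0],0]
    - [[0,0,0],[0,0,0],0]

```text
time_s: 1.82
tcp_pos: [0.4866, 0.1592, 0.3567]
eef_rot: [-180.0, 0.0, -10.1]
contact_force: [0.1, 0.4, 0.4]
gripper_width: 0.0877
```

```bash
python3 - <<'E'
from h import *
s=r.get_state();print(s['tcp_pos'],s['eef_rot'],s['gripper_width'])
im=snap('wrist','w1.png');cv2.imwrite('pics/w1x.png',cv2.resize(im[:,:,::-1],(800,600),interpolation=cv2.INTER_CUBIC))
E
```

```text
[0.48661387 0.15920672 0.35668923] [-1.79995613e+02  1.68682046e-03 -1.01039325e+01] 0.08770182353139819
```

View pics/w1x.png

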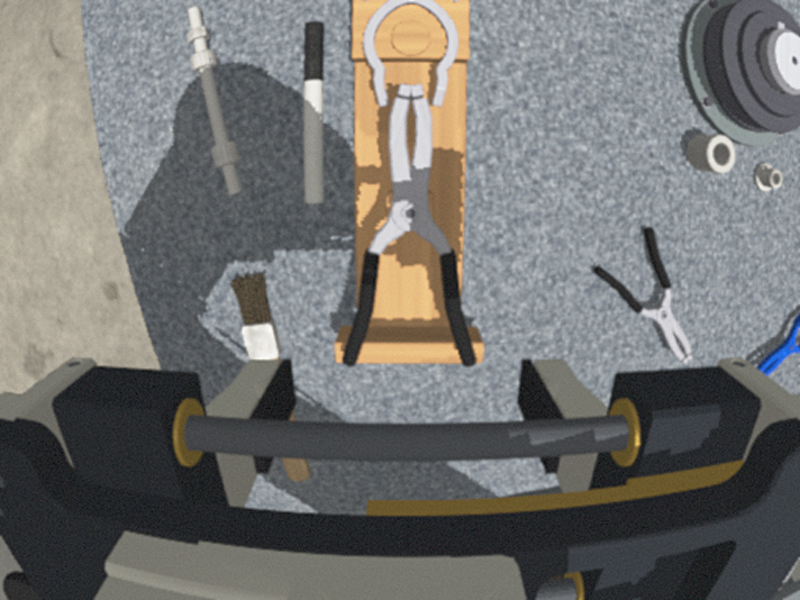

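The wrist view shows the pliers nearly in line with the tool. The pivot is at (408,213), the tips at (411,92), the handle ends at (351,361) and (470,361), and the ring at the top around (411,38).

```bash
python3 - <<'E'
from h import *
f='w1.png'
im=np.load('pics/w1.png.npz')['im'].astype(int)
P=lambda u,v,z: onz(f,u*.64-.18,v*.64-.18,z)
for w,u,v,z in [('pivot',409,213,.06),('tips',411,90,.05),('he l',351,361,.055),('he r',470,361,.055),('ring',411,40,.0275),('barL',336,362,.044),('barR',483,362,.044),('ledgeL',354,59,.025),('ledgeR',469,59,.025),('shaft',795,60,.0685)]: print(w,P(u,v,z).round(4))
# black grips centres by row
for v in range(165,225,8):
    row=im[v]; d=np.where((row[:200+110].max(1)<60))[0]; d=d[(d>220)&(d<305)]
    a=d[d<262];b=d[d>=262]
    if len(a) and len(b): print(v,a.min(),a.max(),b.min(),b.max(),onz(f,a.mean(),v,.058)[:2].round(4),onz(f,b.mean(),v,.058)[:2].round(4))
# ring pixels: bright grey in region, fit
hsv=cv2.cvtColor(im.astype(np.uint8),cv2.COLOR_RGB2HSV)
m=((hsv[...,1]<40)&(hsv[...,2]>120)).astype(np.uint8);m[56:]=0;m[:,:230]=0;m[:,296:]=0
ys,xs=np.nonzero(m)
p=np.array([onz(f,x,y,.030)[:2] for x,y in zip(xs,ys)])
A=np.c_[2*p,np.ones(len(p))];q=np.linalg.lstsq(A,(p**2).sum(1),rcond=None)[0];print(len(p),q[:2],np.sqrt(q[2]+q[:2]@q[:2]), p.min(0),p.max(0))
E
```

```text
pivot [0.5358 0.1491 0.06  ]
tips [0.6098 0.1346 0.05  ]
he l [0.4449 0.2047 0.055 ]
he r [0.4307 0.1258 0.055 ]
ring [0.6473 0.1277 0.0275]
barL [0.4411 0.2177 0.044 ]
barR [0.4228 0.116  0.044 ]
ledgeL [0.6419 0.1669 0.025 ]
ledgeR [0.6289 0.092  0.025 ]
shaft [ 0.6187 -0.1573  0.0685]
165 233 241 282 290 [0.5122 0.1773] [0.504  0.1308]
173 233 240 283 291 [0.5045 0.1793] [0.4959 0.1311]
181 231 239 284 292 [0.4969 0.1823] [0.4878 0.1313]
189 231 238 285 293 [0.489  0.1845] [0.4795 0.1315]
197 230 237 286 293 [0.481  0.1871] [0.4712 0.1323]
205 226 235 288 296 [0.4732 0.1918] [0.4623 0.131 ]
213 224 233 290 298 [0.4651 0.1957] [0.4534 0.1302]
221 222 229 293 300 [0.457  0.2006] [0.4441 0.1288]
949 [0.64457984 0.12863611] 0.029062839748891588 [0.61161435 0.09317926] [0.67776712 0.15929504]
```

Estimates agree: grip at about (0.490, 0.157), yaw −10.1°, shaft at about (0.6187, −0.157). I'll descend, open, to the grasp height.

Request:
carry_out:
  plan:
    - [[0.004,0.002,0.012],[0,0,0],0]
    - [[0,0,0.016],[0,0,0],0]
    - [[0,0,0.018],[0,0,0],0]
    - [[0,0,0.018],[0,0,0],0]
    - [[0,0,0.018],[0,0,0],0]
    - [[0,0,0.018],[0,0,0],0]
    - [[0,0,0.018],[0,0,0],0]
    - [[0,0,0.014],[0,0,0],0]
    - [[0,0,0.009],[0,0,0],0]
    - [[0,0,0.005],[0,0,0],0]
    - [[0,0,0],[0,0,0],0]
    - [[0,0,0],[0,0,0],0]

```text
time_s: 2.87
tcp_pos: [0.4906, 0.1566, 0.2111]
eef_rot: [-180.0, -0.0, -10.0]
contact_force: [-0.2, -0.6, -0.1]
gripper_width: 0.0875
```

```bash
python3 - <<'E'
from h import *
s=r.get_state();print(s['tcp_pos'],s['eef_rot'],s['gripper_width'],s['contact_force'])
im=snap('wrist','w2.png');cv2.imwrite('pics/w2x.png',cv2.resize(im[:,:,::-1],(800,600),interpolation=cv2.INTER_CUBIC))
E
```

```text
[0.49059411 0.15656344 0.21108983] [-1.79986964e+02 -2.12689086e-02 -9.99138215e+00] 0.08747513532745647 [-0.22650599 -0.55919    -0.07527618]
```

View pics/w2x.png

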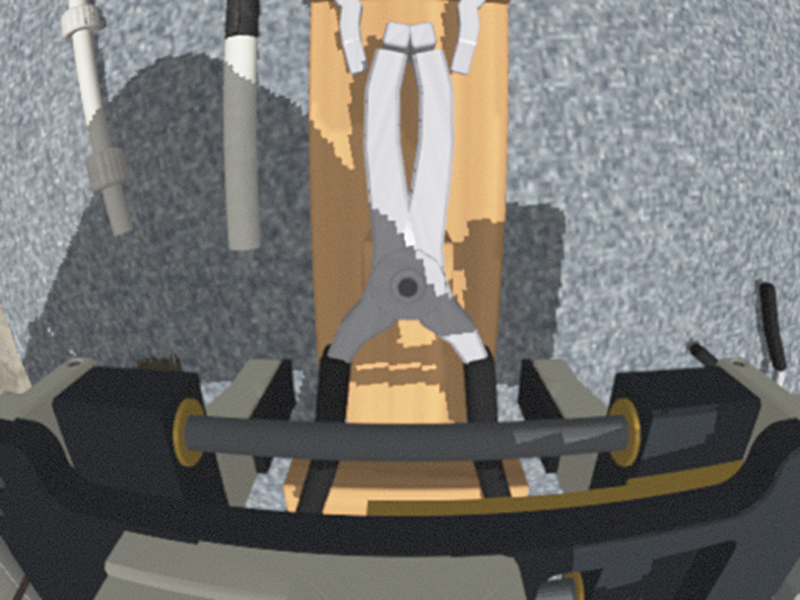

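The tool is centred, with the handles between the open fingers, tips at (411,40) and lugs at (357,70) and (463,70). Now squeezing gradually.

Request:
carry_out:
  plan:
    - [[0,0,0],[0,0,0],60]
    - [[0,0,0],[0,0,0],75]
    - [[0,0,0],[0,0,0],85]
    - [[0,0,0],[0,0,0],95]
    - [[0,0,0],[0,0,0],105]
    - [[0,0,0],[0,0,0],115]
    - [[0,0,0],[0,0,0],125]
    - [[0,0,0],[0,0,0],140]
    - [[0,0,0],[0,0,0],160]
    - [[0,0,0],[0,0,0],180]
    - [[0,0,0],[0,0,0],180]
    - [[0,0,0],[0,0,0],180]
  grip_force: 35

```text
time_s: 3.92
tcp_pos: [0.4906, 0.1561, 0.211]
eef_rot: [-180.0, -0.0, -10.0]
contact_force: [-1.4, 0.1, 5.8]
gripper_width: 0.0336
```

```bash
python3 - <<'E'
from h import *
s=r.get_state();print(s['tcp_pos'],s['eef_rot'],s['gripper_width'],s['contact_force'],s['moment'])
im=snap('wrist','w3.png');cv2.imwrite('pics/w3x.png',cv2.resize(im[:,:,::-1],(800,600),interpolation=cv2.INTER_CUBIC))
E
```

```text
[0.49060439 0.15610802 0.21095669] [-1.79985656e+02 -2.06281797e-02 -1.00150851e+01] 0.03355553667408613 [-1.41374923  0.13093357  5.82289404] [ 0.29685556  0.66440394 -0.05790086]
```

View pics/w3x.png

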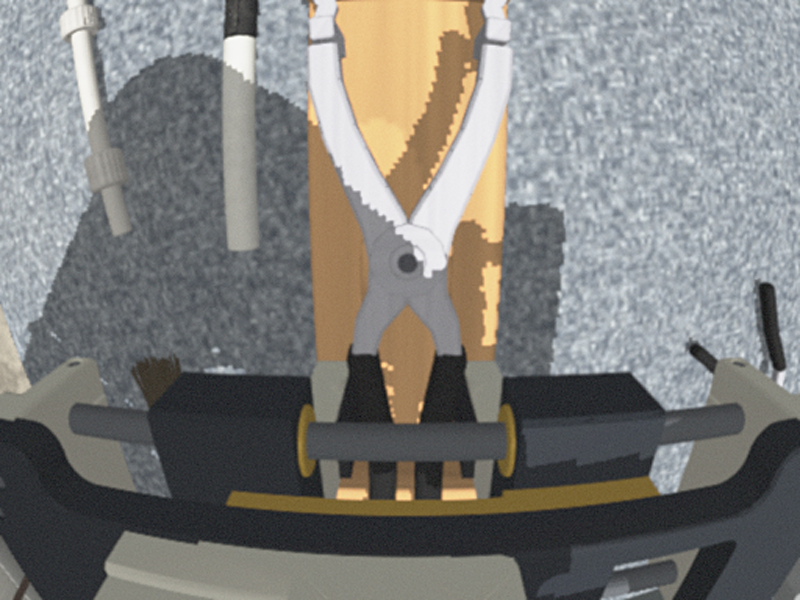

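Spread to 33.6 mm, at the stop. The pivot moved to (408,263) and the lugs now sit on the tips at (325,25) and (495,20). Lifting.

Request:
carry_out:
  plan:
    - [[0,0,-0.002],[0,0,0],180]
    - [[0,0,-0.004],[0,0,0],180]
    - [[0,0,-0.007],[0,0,0],180]
    - [[0,0,-0.01],[0,0,0],180]
    - [[0,0,-0.012],[0,0,0],180]
    - [[0,0,-0.012],[0,0,0],180]
    - [[0,0,-0.012],[0,0,0],180]
    - [[0,0,-0.012],[0,0,0],180]
    - [[0,0,-0.01],[0,0,0],180]
    - [[0,0,-0.005],[0,0,0],180]
    - [[0,0,-0.002],[0,0,0],180]
    - [[0,0,0],[0,0,0],180]

```text
time_s: 4.97
tcp_pos: [0.4905, 0.156, 0.2991]
eef_rot: [-180.0, -0.0, -10.0]
contact_force: [-0.0, -1.2, -2.7]
gripper_width: 0.0339
```

```bash
python3 - <<'E'
from h import *
s=r.get_state();print(s['tcp_pos'],s['eef_rot'],s['gripper_width'],s['contact_force'],s['moment'])
a=snap('top','t4.png');b=snap('side','s4.png');c=snap('wrist','w4.png')
A=cv2.resize(a[70:240,160:400],(400,283),interpolation=cv2.INTER_CUBIC)
B=cv2.resize(b[120:270,180:400],(400,273),interpolation=cv2.INTER_CUBIC)
C=cv2.resize(c[:280],(400,219))
cv2.imwrite('pics/m4.png',np.hstack([np.vstack([A,B]),np.vstack([C,np.zeros((337,400,3),np.uint8)])])[:,:,::-1])
P=lambda f,u,v,z: onz(f,u*.64-.18,v*.64-.18,z).round(4)
print('pivot before/after',P('w2.png',408,287,.06),P('w3.png',407,263,.06),'lugs',P('w3.png',325,25,.03),P('w3.png',495,20,.03))
E
```

```text
[0.49046129 0.15599274 0.29910407] [-1.79962350e+02 -2.53387124e-02 -1.00310639e+01] 0.033918030076042154 [-0.03572786 -1.20513296 -2.70744409] [ 0.00899817  0.05101272 -0.02977917]
pivot before/after [0.5356 0.1485 0.06  ] [0.5428 0.1471 0.06  ] lugs [0.6255 0.1612 0.03  ] [0.6174 0.1029 0.03  ]
```

View pics/m4.png

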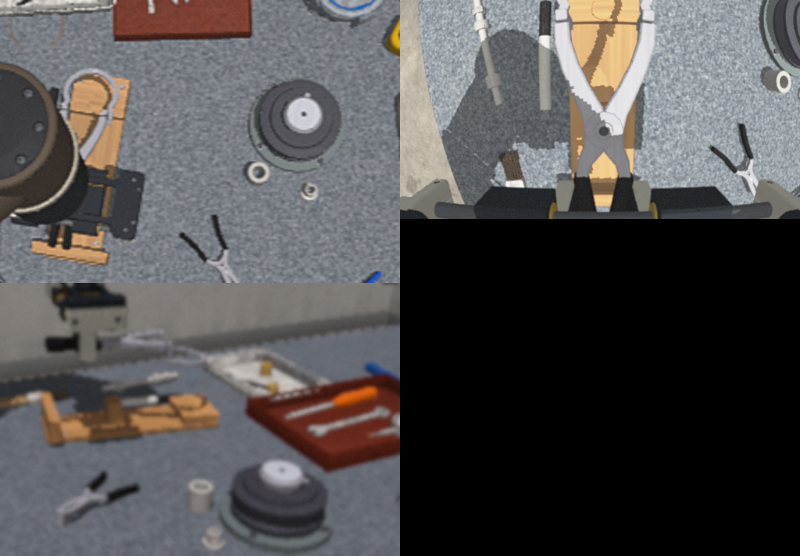

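The ring lifted with the pliers, level in all the views: top crop ring at about (89,97), and the shaft end at (303,114). Carrying it over to the shaft at this height.

Request:
carry_out:
  plan:
    - [[0.002,0.008,0],[0,0,0],180]
    - [[0.002,0.018,0],[0,0,0],180]
    - [[0.002,0.028,0],[0,0,0],180]
    - [[0.002,0.032,0],[0,0,0],180]
    - [[0.002,0.034,0],[0,0,0],180]
    - [[0.002,0.034,0],[0,0,0],180]
    - [[0.002,0.034,0],[0,0,0],180]
    - [[0.002,0.032,0],[0,0,0],180]
    - [[0.002,0.028,0],[0,0,0],180]
    - [[0.002,0.02,0],[0,0,0],180]
    - [[0.002,0.012,0],[0,0,0],180]
    - [[0,0.0045,0],[0,0,0],180]

```text
time_s: 6.12
tcp_pos: [0.462, -0.1299, 0.2981]
eef_rot: [180.0, 0.1, -10.1]
contact_force: [0.8, -0.3, -3.1]
gripper_width: 0.0335
```

Request:
carry_out:
  plan:
    - [[0,0,0],[0,0,0],180]
    - [[0,0,0],[0,0,0],180]
    - [[0,0,0],[0,0,0],180]

```text
time_s: 6.37
tcp_pos: [0.4626, -0.1275, 0.2985]
eef_rot: [180.0, 0.0, -10.0]
contact_force: [0.5, -0.1, -1.6]
gripper_width: 0.0337
```

```bash
python3 - <<'E'
from h import *
s=r.get_state();print(s['tcp_pos'],s['eef_rot'],s['gripper_width'],s['contact_force'],s['moment'])
a=snap('top','t5.png');b=snap('side','s5.png');c=snap('wrist','w5.png')
A=cv2.resize(a[105:180,295:395],(480,360),interpolation=cv2.INTER_CUBIC)
B=cv2.resize(b[180:280,270:400],(310,240),interpolation=cv2.INTER_CUBIC)
C=cv2.resize(c[:192],(512,192));z=np.zeros((600,800,3),np.uint8)
z[:360,:480]=A;z[:240,485:795]=B;z[370:562,:512]=C
cv2.imwrite('pics/m5.png',z[:,:,::-1])
E
```

```text
[ 0.4626235  -0.12752219  0.29849549] [ 1.79998299e+02  1.86030107e-02 -1.00025921e+01] 0.03369385904674458 [ 0.45614187 -0.11680047 -1.62887081] [-2.89325181e-05  2.02431281e-02 -7.26753079e-03]
```

View pics/m5.png

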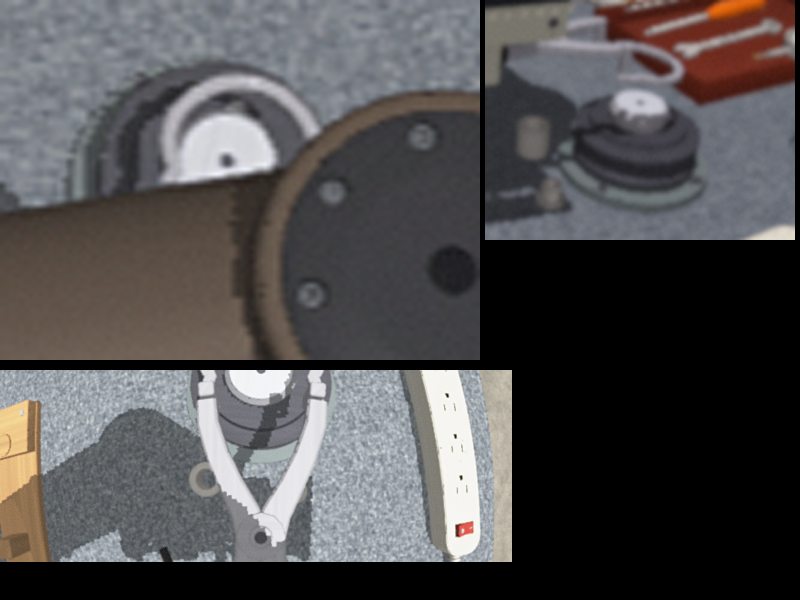

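The view shows the ring above the shaft, with the arm covering the near half in the top view. The visible ring arc runs through (165,150), (243,75) and (318,125), with the shaft's centre hole at (227,160). In the wrist view the lugs are at (207,393) and (320,390) on the sheet, with the shaft between them. Measuring offsets.

```bash
cat > m.py <<'E'
from h import *
from scipy.ndimage import map_coordinates as mc
def proj(fn,p):
    d=np.load('pics/'+fn+'.npz');return cv2.projectPoints(np.asarray(p,float).reshape(-1,1,3),d['rvec'],d['tvec'],d['K'],None)[0].reshape(-1,2)
def arc(fn,c,z,angs,rr,edge=None):
    g=np.load('pics/'+fn+'.npz')['im'].astype(float).mean(2);P=[]
    for a in np.radians(angs):
        p=np.c_[c[0]+rr*np.cos(a),c[1]+rr*np.sin(a),np.full(len(rr),z)];uv=proj(fn,p)
        v=mc(g,[uv[:,1],uv[:,0]],order=1)
        if edge: i=np.argmin(np.gradient(v));w=v*0;w[max(0,i-4):i+5]=np.maximum(-np.gradient(v)[max(0,i-4):i+5],0)
        else: w=np.maximum(v-np.percentile(v,50),0);i=v.argmax();w[abs(np.arange(len(v))-i)>8]=0
        q=(w*rr).sum()/w.sum();P.append([c[0]+q*np.cos(a),c[1]+q*np.sin(a)])
    P=np.array(P);A=np.c_[2*P,np.ones(len(P))];s=np.linalg.lstsq(A,(P**2).sum(1),rcond=None)[0]
    R=np.sqrt(s[2]+s[:2]@s[:2]);return s[:2].round(4),R.round(4),(np.hypot(*(P-s[:2]).T)-R).std().round(5)
E
python3 - <<'E'
from m import *
rr=np.arange(.025,.041,.0005)
for A in (range(-25,60,4),range(-20,45,4)):
    c=np.array([.6175,-.156])
    for _ in range(3): o=arc('t5.png',c,.118,A,rr);c=o[0]
    print('ring top',o)
re=np.arange(.017,.028,.0004);c=np.array([.618,-.155])
for _ in range(3): o=arc('t0' if 0 else 'top0.png',c,.0685,range(0,360,8),re,1);c=o[0]
print('shaft top0',o)
for _ in range(3): o=arc('t5.png',c,.0685,range(-30,70,5),re,1);c=o[0]
print('shaft t5',o)
# wrist
im=np.load('pics/w5.png.npz')['im'].astype(int);f='w5.png'
hsv=cv2.cvtColor(im.astype(np.uint8),cv2.COLOR_RGB2HSV)
m=(hsv[...,1]<40)&(hsv[...,2]>150)
from scipy.spatial.transform import Rotation as Ro
s=r.get_state();T=Ro.from_euler('xyz',s['eef_rot'],degrees=True).as_matrix()
tl=lambda p:(T.T@(p-s['tcp_pos'])).round(4)
for v in (2,6,10,14,18,22,26,30,40,60):
    d=np.flatnonzero(m[v,180:340])+180
    run=[(k[0],k[-1]) for k in np.split(d,np.flatnonzero(np.diff(d)>1)+1) if len(k)>4]
    print(v,run)
    if v in(2,6,10,22,26,30,40,60): a,b=run[0],run[-1];print('   lug/jaw mid tool y',(tl(onz(f,np.mean(a),v,.12))[1]+tl(onz(f,np.mean(b),v,.12))[1])/2)
g=np.array([im[:30].mean(2)])[0]
# dark centre hole of shaft + pivot
print(tl(onz(f,260,168,.148)))
E
```

```text
ring top (array([ 0.6083, -0.1525]), np.float64(0.034), np.float64(0.00012))
ring top (array([ 0.6097, -0.1524]), np.float64(0.0326), np.float64(9e-05))
shaft top0 (array([ 0.6169, -0.1542]), np.float64(0.0236), np.float64(0.00162))
shaft t5 (array([ 0.6177, -0.1547]), np.float64(0.0233), np.float64(0.0003))
2 [(np.int64(180), np.int64(190)), (np.int64(202), np.int64(215)), (np.int64(225), np.int64(258)), (np.int64(264), np.int64(291)), (np.int64(309), np.int64(323)), (np.int64(330), np.int64(339))]
   lug/jaw mid tool y -0.0003500000000000031
6 [(np.int64(180), np.int64(190)), (np.int64(204), np.int64(216)), (np.int64(225), np.int64(291)), (np.int64(307), np.int64(320)), (np.int64(331), np.int64(339))]
   lug/jaw mid tool y -0.0002500000000000002
10 [(np.int64(180), np.int64(189)), (np.int64(203), np.int64(214)), (np.int64(226), np.int64(289)), (np.int64(308), np.int64(320)), (np.int64(332), np.int64(339))]
   lug/jaw mid tool y -0.0002500000000000002
14 [(np.int64(180), np.int64(189)), (np.int64(198), np.int64(213)), (np.int64(228), np.int64(287)), (np.int64(311), np.int64(325)), (
[... 438 characters left out ...]
), (np.int64(237), np.int64(270)), (np.int64(316), np.int64(324)), (np.int64(330), np.int64(339))]
   lug/jaw mid tool y -0.00040000000000000105
30 [(np.int64(180), np.int64(185)), (np.int64(187), np.int64(191)), (np.int64(198), np.int64(216)), (np.int64(243), np.int64(268)), (np.int64(308), np.int64(324)), (np.int64(330), np.int64(339))]
   lug/jaw mid tool y -0.0011000000000000003
40 [(np.int64(181), np.int64(187)), (np.int64(189), np.int64(195)), (np.int64(197), np.int64(216)), (np.int64(307), np.int64(339))]
   lug/jaw mid tool y -0.0038499999999999993
60 [(np.int64(198), np.int64(221)), (np.int64(302), np.int64(336))]
   lug/jaw mid tool y 0.0020499999999999997
[ 0.0531 -0.0003  0.1507]
```

The ring spreads by its halves opening, so fitting a single circle to the arc is biased. I'll rectify the top and side pictures to plan views at the ring and shaft planes in tool axes, so the real offset can be read directly.

```bash
cat >> m.py <<'E'
from scipy.spatial.transform import Rotation as Ro
def plan(fn,c,yaw,z,hw=.05,s=4):
    # up = tool +x, right = tool +y, centred on c
    n=int(2*hw*1000*s);k=(np.arange(n)-n/2)/s/1000
    X,Y=np.meshgrid(-k,k,indexing='ij')[0],np.meshgrid(k,k,indexing='ij')[1]
    a=np.radians(yaw);p=np.stack([c[0]+X*np.cos(a)+Y*np.sin(a),c[1]+X*np.sin(a)-Y*np.cos(a),np.full_like(X,z)],-1)
    uv=proj(fn,p).astype(np.float32).reshape(n,n,2)
    im=cv2.remap(np.load('pics/'+fn+'.npz')['im'],uv[...,0],uv[...,1],cv2.INTER_CUBIC)
    for j in range(0,n,10*s): im[j,::2]=(255,255,0);im[::2,j]=(255,255,0)
    im[n//2,:]=(255,0,0);im[:,n//2]=(255,0,0);return im
E
python3 - <<'E'
from m import *
c=[.618,-.1555]
z=np.hstack([np.vstack([cv2.resize(plan(f,c,-10,h),(300,300),interpolation=cv2.INTER_AREA) for h in(.118,.0685)]) for f in('t5.png','s5.png')])
cv2.imwrite('pics/m6.png',z[:,:,::-1])
E
```

```text
(no output)
```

View pics/m6.png

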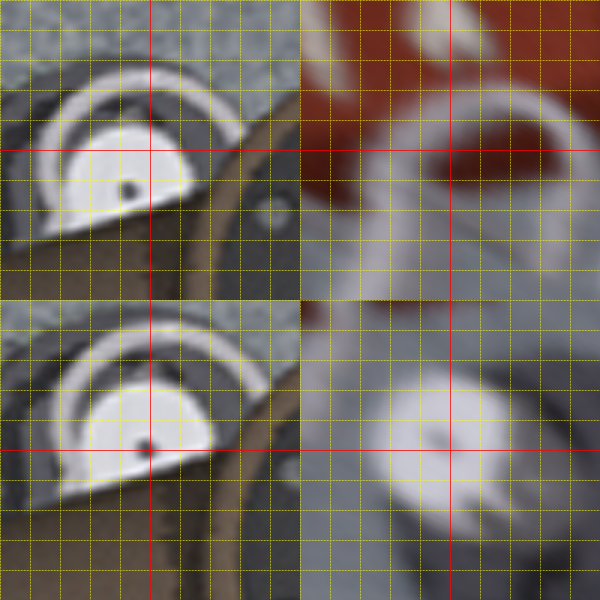

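Panels at 3 px/mm. In the top view the ring's back ridge is at (150,77), so the centre is about 7 mm short in tool x, and the shaft hole is at (146,450). The side view disagrees in a way that suggests the ring sits a few mm lower than assumed. I'll check for droop by comparing lug spacing in the wrist pictures before and after the lift.

```bash
python3 - <<'E'
from m import *
from scipy.optimize import least_squares
G={f:np.load(f'pics/{f}.png.npz')['im'] for f in('w3','w4','w5')}
g=lambda f:cv2.cvtColor(G[f],cv2.COLOR_RGB2GRAY)
# template displacement of pliers features w3 -> w4,w5 (features fixed to the tool unless they slip)
for nm,(u,v,hw,hh) in {'lugL':(206,18,12,14),'lugR':(318,18,12,14),'jawL':(212,62,14,16),'jawR':(308,62,14,16),'pivot':(261,168,12,14)}.items():
    for a,b in(('w3','w4'),('w3','w5'),('w4','w5')):
        t=g(a)[max(v-hh,0):v+hh,u-hw:u+hw];R=cv2.matchTemplate(g(b)[:max(v+hh+12,1),u-hw-12:u+hw+12],t,cv2.TM_CCOEFF_NORMED)
        _,s,_,l=cv2.minMaxLoc(R);print(nm,a,b,round(s,2),l[0]-12,l[1]-max(v-hh,0))
E
```

```text
lugL w3 w4 0.87 1 1
lugL w3 w5 0.84 1 1
lugL w4 w5 0.91 0 0
lugR w3 w4 0.9 -1 1
lugR w3 w5 0.9 -2 1
lugR w4 w5 0.89 0 0
jawL w3 w4 0.77 -1 -5
jawL w3 w5 0.8 0 -4
jawL w4 w5 0.8 1 4
jawR w3 w4 0.83 -4 11
jawR w3 w5 0.85 -2 3
jawR w4 w5 0.74 -3 7
pivot w3 w4 0.92 -1 -1
pivot w3 w5 0.96 0 -1
pivot w4 w5 0.91 1 1
```

Lug spacing shrank about 2%, so the nose drooped about 2° in the lift, which also matches the side view. I'll level it with +2° about tool y, correct x, and descend to just above the shaft end to cut parallax.

Request:
carry_out:
  plan:
    - [[0,0,0],[0,0.5,0],180]
    - [[0,0,0],[0,0.8,0],180]
    - [[0,0,0.001],[0,0.7,0],180]
    - [[-0.001,0,0.004],[0,0,0],180]
    - [[-0.001,0,0.006],[0,0,0],180]
    - [[-0.0007,0,0.007],[0,0,0],180]
    - [[0,0,0.007],[0,0,0],180]
    - [[0,0,0.005],[0,0,0],180]
    - [[0,0,0.003],[0,0,0],180]
    - [[0,0,0],[0,0,0],180]
    - [[0,0,0],[0,0,0],180]

```text
time_s: 7.43
tcp_pos: [0.4612, -0.1278, 0.2653]
eef_rot: [180.0, -2.0, -10.0]
contact_force: [0.1, 0.7, -2.3]
gripper_width: 0.0334
```

```bash
python3 - <<'E'
from m import *
s=r.get_state();print(s['tcp_pos'],s['eef_rot'],s['gripper_width'],s['contact_force'])
a=snap('top','t7.png');b=snap('side','s7.png');snap('wrist','w7.png')
c=[.618,-.1555]
B=cv2.resize(b[180:280,270:400],(390,300),interpolation=cv2.INTER_CUBIC)
A=[plan('t7.png',c,-10,h) for h in(.082,.0685)]
S=cv2.resize(plan('s7.png',c,-10,.082),(300,300),interpolation=cv2.INTER_AREA)
z=np.zeros((600,800,3),np.uint8);z[:400,:400]=A[0];z[:300,405:705]=S;z[300:,405:795]=B;z[400:,:400]=A[1][100:300]
cv2.imwrite('pics/m7.png',z[:,:,::-1])
E
```

```text
[ 0.46118819 -0.12777258  0.26533119] [179.98381219  -1.96509038 -10.02832052] 0.0334157940384462 [ 0.11384369  0.74331814 -2.31147685]
```

View pics/m7.png

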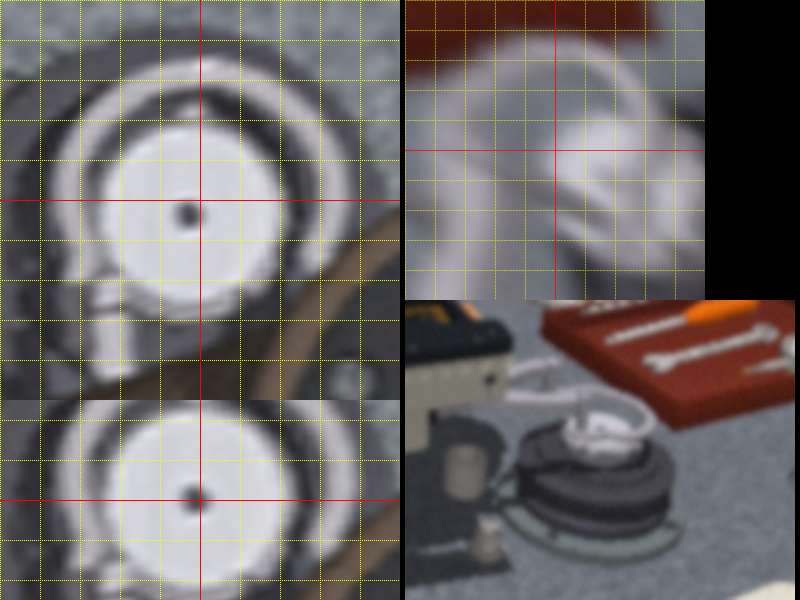

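The full ring is now visible in the top view, with its outer edge at x = 53 to 348 and back at y = 58, so its centre is about (200,199). The shaft hole in its own plane is at (196,499), i.e. about 1 mm to the left. The wrist view suggested 2–3 mm, so I'll shift tool y by −1.5 mm and go down onto the taper gently.

Request:
carry_out:
  plan:
    - [[0.0005,-0.0008,0.001],[0,0,0],180]
    - [[0,-0.0007,0.002],[0,0,0],180]
    - [[-0.0002,0,0.003],[0,0,0],180]
    - [[-0.0002,0,0.003],[0,0,0],180]
    - [[-0.0001,0,0.003],[0,0,0],180]
    - [[0,0,0.002],[0,0,0],180]
    - [[0,0,0.001],[0,0,0],180]
    - [[0,0,0],[0,0,0],180]

```text
time_s: 8.25
tcp_pos: [0.4618, -0.1263, 0.2502]
eef_rot: [180.0, -2.0, -10.0]
contact_force: [-0.2, -0.6, -1.5]
gripper_width: 0.0338
```

```bash
python3 - <<'E'
from m import *
s=r.get_state();print(s['tcp_pos'],s['eef_rot'],s['gripper_width'],s['contact_force'],s['moment'])
a=snap('top','t8.png');snap('side','s8.png');snap('wrist','w8.png')
# ring plane (top z) and shaft end nearly coplanar: edge profiles across tool y and tool x in plan
c=[.618,-.1555]
for h in (.0685,):
    P=plan('t8.png',c,-10,h,s=2).astype(int).mean(2);
    np.set_printoptions(linewidth=250)
    for o in (-10,0,10): print('across y at tool x',o,P[100-2*o+1,14:186:2].astype(int))
    print('along x',P[14:186:2,101].astype(int))
im=np.load('pics/w8.png.npz')['im'];hsv=cv2.cvtColor(im,cv2.COLOR_RGB2HSV);m=(hsv[...,1]<40)&(hsv[...,2]>150)
for v in (2,8,14,20,26,32):
    d=np.flatnonzero(m[v,185:335])+185
    print(v,[(k[0],k[-1]) for k in np.split(d,np.flatnonzero(np.diff(d)>1)+1) if len(k)>4])
E
```

```text
[ 0.46179264 -0.12633501  0.25024808] [179.98812435  -1.96476792 -10.02599742] 0.03381586696821042 [-0.20389293 -0.60600405 -1.54394297] [ 0.03267566  0.20464385 -0.01229267]
across y at tool x -10 [ 79  83  76  67  54  51  71  98 128 149 169 179 178 172 156 137 121 111 111 121 135 157 176 193 208 213 218 217 215 213 210 208 207 208 209 211 211 211 212 211 212 212 211  85 211 211 212 212 211 210 210 210 212 214 215 216 218 219 217 211 199 186
 169 153 132 103  89 102 134 162 175 185 189 183 174 154 128 102  75  60  53  56  66  73  80  85]
across y at tool x 0 [ 73  67  63  61  81 118 154 175 180 182 175 153 125  99  90  95 102 115 136 156 182 200 214 217 214 213 212 212 212 212 211 210 208 207 211 214 208 197 171 143 112  84  73  85 111 148 176 201 211 212 213 212 212 213 213 214 215 214 215 218 219 218
 213 202 192 168 137 105  75  64  85 124 161 177 184 186 176 157 134 109  92  80  79  83  86  89]
across y at tool x 10 [ 56  47  44  48  56  84 118 152 172 179 186 183 167 146 111  79  62  67  90 111 128 157 182 204 215 218 217 214 212 214 213 211 209 209 209 209 211 212 212 212 213 
[... 434 characters left out ...]
 214
 216 216 199 173 153 155 156 133 105  87  86  87  87  90  92  93  94  94  85  68  49  41  41  41]
2 [(np.int64(202), np.int64(215)), (np.int64(220), np.int64(225)), (np.int64(227), np.int64(304)), (np.int64(309), np.int64(322))]
8 [(np.int64(204), np.int64(215)), (np.int64(224), np.int64(301)), (np.int64(308), np.int64(319))]
14 [(np.int64(198), np.int64(213)), (np.int64(228), np.int64(297)), (np.int64(311), np.int64(325))]
20 [(np.int64(198), np.int64(214)), (np.int64(236), np.int64(258)), (np.int64(260), np.int64(288)), (np.int64(310), np.int64(325))]
26 [(np.int64(248), np.int64(276)), (np.int64(316), np.int64(324))]
32 [(np.int64(197), np.int64(216)), (np.int64(308), np.int64(327))]
```

Ring and shaft are now almost coplanar. The profiles put the ring centre about 0.5 mm to the left, while x is centred within about 0.5 mm; the wrist view agrees at 0.4 mm. I'll correct that and descend slowly past the taper.

Request:
carry_out:
  plan:
    - [[0.0002,0.0004,0.001],[0,0,0],180]
    - [[0,0,0.002],[0,0,0],180]
    - [[-0.0001,0,0.002],[0,0,0],180]
    - [[-0.0001,0,0.002],[0,0,0],180]
    - [[0,0,0],[0,0,0],180]
    - [[0,0,0],[0,0,0],180]

```text
time_s: 8.9
tcp_pos: [0.462, -0.1267, 0.2434]
eef_rot: [180.0, -2.0, -10.0]
contact_force: [0.0, -0.2, -2.2]
gripper_width: 0.0341
```

```bash
cat > st.py <<'E'
from h import *
s=r.get_state();print(s['time_s'],s['tcp_pos'].round(4),s['eef_rot'].round(2),round(s['gripper_width'],4),'F',s['contact_force'].round(1),'M',s['moment'].round(2))
E
python3 st.py
```

```text
8.9 [ 0.462  -0.1267  0.2434] [179.99  -1.97 -10.02] 0.0341 F [ 0.  -0.2 -2.2] M [0.02 0.23 0.01]
```

Request:
carry_out:
  plan:
    - [[0,0,0.001],[0,0,0],180]
    - [[-0.0001,0,0.0015],[0,0,0],180]
    - [[-0.0001,0,0.0015],[0,0,0],180]
    - [[0,0,0.001],[0,0,0],180]
    - [[0,0,0],[0,0,0],180]
    - [[0,0,0],[0,0,0],180]

```text
time_s: 9.4
tcp_pos: [0.462, -0.1268, 0.2385]
eef_rot: [180.0, -2.0, -10.0]
contact_force: [-0.1, 0.8, -2.0]
gripper_width: 0.0341
```

```bash
python3 st.py
```

```text
9.4 [ 0.462  -0.1268  0.2385] [180.    -1.99 -10.03] 0.0341 F [-0.1  0.8 -2. ] M [0.04 0.23 0.01]
```

Request:
carry_out:
  plan:
    - [[0,0,0.0005],[0,0,0],180]
    - [[0,0,0.0005],[0,0,0],180]
    - [[0,0,0.0005],[0,0,0],180]
    - [[0,0,0],[0,0,0],180]
    - [[0,0,0],[0,0,0],180]

```text
time_s: 9.82
tcp_pos: [0.4621, -0.1268, 0.2371]
eef_rot: [180.0, -2.0, -10.0]
contact_force: [-0.3, -0.7, -2.1]
gripper_width: 0.034
```

```bash
python3 st.py
```

```text
9.8167 [ 0.4621 -0.1268  0.2371] [180.    -2.   -10.02] 0.034 F [-0.3 -0.7 -2.1] M [ 0.    0.22 -0.02]
```

Request:
carry_out:
  plan:
    - [[0,0,0.0005],[0,0,0],180]
    - [[0,0,0.0005],[0,0,0],180]
    - [[0,0,0.0005],[0,0,0],180]
    - [[0,0,0],[0,0,0],180]
    - [[0,0,0],[0,0,0],180]

```text
time_s: 10.23
tcp_pos: [0.4621, -0.1268, 0.2356]
eef_rot: [180.0, -2.0, -10.0]
contact_force: [0.6, 0.6, -2.4]
gripper_width: 0.0336
```

```bash
python3 - <<'E'
exec(open('st.py').read())
a=snap('side','s9.png');b=snap('top','t9.png');snap('wrist','w9.png')
z=np.hstack([cv2.resize(a[205:265,300:375],(450,360),interpolation=cv2.INTER_CUBIC),cv2.resize(b[110:180,310:375],(334,360),interpolation=cv2.INTER_CUBIC)])
cv2.imwrite('pics/m9.png',z[:,:,::-1])
E
```

```text
10.2333 [ 0.4621 -0.1268  0.2356] [180.    -1.99 -10.03] 0.0336 F [ 0.6  0.6 -2.4] M [-0.    0.15 -0.03]
```

Request:
carry_out:
  plan:
    - [[0,0,0.0005],[0,0,0],180]
    - [[0,0,0.0005],[0,0,0],180]
    - [[0,0,0],[0,0,0],180]
    - [[0,0,0],[0,0,0],180]

```text
time_s: 10.72
tcp_pos: [0.4622, -0.1268, 0.2346]
eef_rot: [180.0, -2.0, -10.0]
contact_force: [0.1, 0.0, -1.5]
gripper_width: 0.0341
```

```bash
python3 - <<'E'
exec(open('st.py').read())
snap('wrist','wa.png');snap('top','ta.png');snap('side','sa.png')
g=lambda f:cv2.cvtColor(np.load('pics/'+f)['im'],cv2.COLOR_RGB2GRAY)
for nm,(u,v,hw,hh) in {'lugL':(206,18,12,14),'lugR':(318,18,12,14),'pivot':(261,168,12,14)}.items():
  for b in('w7','w8','w9','wa'):
    t=g('w3.png.npz')[max(v-hh,0):v+hh,u-hw:u+hw];R=cv2.matchTemplate(g(b+'.png.npz')[:v+hh+12,u-hw-12:u+hw+12],t,cv2.TM_CCOEFF_NORMED)
    _,s,_,l=cv2.minMaxLoc(R);print(nm,b,round(s,2),l[0]-12,l[1]-max(v-hh,0))
E
```

```text
10.7167 [ 0.4622 -0.1268  0.2346] [180.    -2.   -10.03] 0.0341 F [ 0.1  0.  -1.5] M [ 0.02  0.13 -0.02]
lugL w7 0.82 1 1
lugL w8 0.85 1 1
lugL w9 0.87 0 0
lugL wa 0.87 0 0
lugR w7 0.9 -2 1
lugR w8 0.91 -2 1
lugR w9 0.93 -1 0
lugR wa 0.93 -1 0
pivot w7 0.73 -1 0
pivot w8 0.73 -1 0
pivot w9 0.73 -1 0
pivot wa 0.75 -2 0
```

The nose touched the hub: the lugs rose back in the wrist view and the moment changed, with no side load. I'll back off 0.5 mm and ease the handles in stages.

Request:
carry_out:
  plan:
    - [[0,0,-0.0005],[0,0,0],160]
    - [[0,0,0],[0,0,0],152]
    - [[0,0,0],[0,0,0],147]
    - [[0,0,0],[0,0,0],142]
    - [[0,0,0],[0,0,0],137]
    - [[0,0,0],[0,0,0],132]
    - [[0,0,0],[0,0,0],128]
    - [[0,0,0],[0,0,0],124]
    - [[0,0,0],[0,0,0],124]

```text
time_s: 11.62
tcp_pos: [0.4616, -0.1268, 0.2349]
eef_rot: [180.0, -1.9, -10.0]
contact_force: [-1.7, 0.6, -2.1]
gripper_width: 0.045
```

```bash
python3 st.py
```

```text
11.6167 [ 0.4616 -0.1268  0.2349] [179.99  -1.93 -10.04] 0.045 F [-1.7  0.6 -2.1] M [ 0.13  0.86 -0.03]
```

Request:
carry_out:
  plan:
    - [[-0.0005,0,0],[0,0,0],120]
    - [[-0.0005,0,0],[0,0,0],116]
    - [[0,0,0],[0,0,0],112]
    - [[0,0,0],[0,0,0],108]
    - [[0,0,0],[0,0,0],104]
    - [[0,0,0],[0,0,0],100]
    - [[0,0,0],[0,0,0],97]
    - [[0,0,0],[0,0,0],94]
    - [[0,0,0],[0,0,0],92]
    - [[0,0,0],[0,0,0],92]

```text
time_s: 12.45
tcp_pos: [0.4612, -0.1266, 0.2351]
eef_rot: [-180.0, -2.0, -10.0]
contact_force: [-0.1, -0.7, -1.8]
gripper_width: 0.0562
```

```bash
python3 - <<'E'
exec(open('st.py').read())
from m import *
snap('wrist','wb.png');snap('top','tb.png');snap('side','sb.png')
c=[.618,-.1555];np.set_printoptions(linewidth=250)
P=plan('tb.png',c,-10,.057,s=2).astype(int).mean(2);H=plan('tb.png',c,-10,.0685,s=2).astype(int).mean(2)
for o in (-10,0,10): print('y at x',o,P[100-2*o+1,14:186:2].astype(int))
print('x',P[14:186:2,101].astype(int)); print('shaft pl x0',H[101,60:140:2].astype(int),H[60:140:2,101].astype(int))
E
```

```text
12.45 [ 0.4612 -0.1266  0.2351] [-180.     -2.01  -10.02] 0.0562 F [-0.1 -0.7 -1.8] M [0.05 0.13 0.03]
y at x -10 [ 63  73  83  88  91  92  91  87  82  81  78  88 115 145 172 184 182 166 143 127 119 117 123 140 155 175 191 203 212 214 215 213 211 209 209 210 212 211 211 211 211 211 211  85 210 210 210 211 211 211 211 210 211 213 215 218 221 220 215 203 186 169
 156 152 155 162 172 183 186 180 164 138 115  94  86  85  86  89  88  86  81  75  71  69  70  70]
y at x 0 [ 72  80  85  89  90  89  84  78  81  87 109 138 159 158 142 128 116 111 112 128 153 180 203 213 220 215 212 211 211 212 213 212 209 208 208 210 213 214 213 211 201 192 184  85 189 197 206 211 213 213 212 211 211 211 212 213 215 214 215 216 217 220
 220 211 199 179 160 150 155 166 171 170 156 136 113  98  89  86  88  91  93  91  85  82  82  85]
y at x 10 [ 64  70  78  84  90  91  90  88  86  87  89 105 131 155 164 157 142 124 110 107 122 150 183 209 218 222 217 213 212 212 213 213 212 210 208 208 209 211 213 215 216 219 220  85 221 218 216 213 212 211 211 210 210 210 210 211 213 215 216 217 219 217
 211 202 186 171 163 167 169 167 159 140 121 100  91  85  85  87  90  91  91  88  86  86  86  88]
x [ 86  85  85  85  86  83  89 112 140 176 201 214 209 191 164 140 137 162 194 212 215 217 216 214 212 211 211 212 212 212 212 213 215 218 222 203 169 125  93  79  73  78 108  85 205 227 219 214 213 212 211 211 211 211 211 210 211 213 214 215 215 200
 175 155 153 158 135 100  67  52  46  42  45  46  47  49  50  50  49  48  48  50  51  50  49  47]
shaft pl x0 [218 215 213 211 211 212 212 211 209 209 209 212 214 208 197 171 141 110  83  73  85 113 150 175 198 209 212 213 211 211 212 213 214 214 214 215 217 218 216 211] [213 217 216 213 212 212 211 211 212 212 212 212 213 215 219 212 195 166 131 109  85 101 124 166 208 225 218 214 212 211 210 211 210 210 210 209 210 212 214 217]
```

```bash
python3 - <<'E'
from m import *
c=[.618,-.1555];np.set_printoptions(linewidth=250)
print(r.get_state()['gripper_width'])
for f,h in(('tb.png',.057),('t8.png',.0695),('top0.png',.057)):
    P=plan(f,c,-10,h,s=2).astype(int).mean(2)
    for o in (-21,-17,-13,-9,7,11,15,19): print(f,'x profile (43-i) at y',o,P[14:86:2,100+2*o+1].astype(int))
E
```

```text
0.05578740945919238
tb.png x profile (43-i) at y -21 [ 83  84  85  86  86  83  75  71  76  85  89  87  85  82  85  97 111 132 151 165 180 183 167 137 114 105 108 118 131 149 159 177 187 195 199 197]
tb.png x profile (43-i) at y -17 [ 88  89  88  87  86  86  86  86  86  87  84  86  94 105 128 155 178 190 186 166 136 117 116 127 148 176 198 208 216 220 218 217 215 214 214 214]
tb.png x profile (43-i) at y -13 [ 85  84  82  79  80  83  86  83  84  90  99 122 149 175 185 181 172 156 143 132 135 160 196 219 220 219 217 213 212 212 213 213 213 214 213 213]
tb.png x profile (43-i) at y -9 [ 87  86  83  82  83  86  84  83  96 115 142 164 181 190 188 171 144 128 143 173 196 206 215 216 211 210 209 209 209 210 209 209 208 208 208 209]
tb.png x profile (43-i) at y 7 [ 87  83  79  78  83  88  87  84  91 102 124 152 173 186 186 178 160 150 162 183 203 210 214 214 212 211 210 210 211 211 211 211 210 210 211 212]
tb.png x profile (43-i) at y 11 [ 86  87  87  86  85  86  89  90  85  83  88 100 125 154 175 185 180 169 155 154 169 191 209 215 217 215 212 212 212 211 210 210 210 210 211 211]
tb.png x p
[... 2513 characters left out ...]
 (43-i) at y 7 [ 74  72  69  69  72  76  75  73  71  72  74  78  80  79  74  78  87 105 133 157 178 182 182 181 177 177 178 178 178 177 178 178 178 177 177 178]
top0.png x profile (43-i) at y 11 [ 73  72  72  71  71  73  76  78  76  74  73  74  74  73  73  71  71  83 101 124 147 163 178 182 183 181 178 177 177 177 178 178 178 178 179 179]
top0.png x profile (43-i) at y 15 [ 73  74  74  73  73  74  75  74  73  73  73  73  73  73  72  71  71  72  75  83  91 109 128 148 165 175 182 181 181 183 185 185 183 182 182 181]
top0.png x profile (43-i) at y 19 [ 68  72  72  72  72  74  74  73  72  73  74  74  75  76  77  76  75  74  71  70  70  70  73  82  92 106 119 133 145 151 163 171 176 178 178 180]
```

```bash
python3 - <<'E'
from m import *
for f in('w2.png','wb.png'):
    im=np.load('pics/'+f+'.npz')['im'];hsv=cv2.cvtColor(im,cv2.COLOR_RGB2HSV);m=(hsv[...,1]<45)&(hsv[...,2]>130)
    for v in range(2,60,5):
        d=np.flatnonzero(m[v,195:330])+195
        print(f,v,[(int(k[0]),int(k[-1])) for k in np.split(d,np.flatnonzero(np.diff(d)>1)+1) if len(k)>3])
E
```

```text
w2.png 2 [(215, 230), (293, 308), (325, 329)]
w2.png 7 [(195, 198), (218, 230), (293, 305), (325, 329)]
w2.png 12 [(217, 230), (294, 305), (326, 329)]
w2.png 17 [(217, 229), (247, 276), (294, 306), (326, 329)]
w2.png 22 [(218, 230), (246, 278), (293, 305), (326, 329)]
w2.png 27 [(219, 230), (246, 261), (263, 278), (292, 304), (326, 329)]
w2.png 32 [(220, 232), (240, 252), (273, 283), (291, 303), (326, 329)]
w2.png 37 [(221, 233), (239, 260), (264, 284), (290, 301), (326, 329)]
w2.png 42 [(223, 233), (237, 259), (265, 286), (288, 300), (326, 329)]
w2.png 47 [(236, 258), (266, 287), (325, 329)]
w2.png 52 [(235, 257), (267, 288), (326, 329)]
w2.png 57 [(234, 256), (268, 289), (326, 329)]
wb.png 2 [(209, 314)]
wb.png 7 [(213, 224), (227, 311)]
wb.png 12 [(217, 230), (234, 290), (293, 307)]
wb.png 17 [(217, 230), (232, 289), (293, 306)]
wb.png 22 [(216, 228), (232, 248), (274, 290), (293, 306)]
wb.png 27 [(216, 227), (277, 281), (293, 307)]
wb.png 32 [(217, 248), (275, 305)]
wb.png 37 [(218, 248), (276, 305)]
wb.png 42 [(220, 247), (252, 257), (276, 302)]
wb.png 47 [(221, 246), (277, 301)]
wb.png 52 [(223, 245), (277, 306), (310, 317)]
wb.png 57 [(195, 198), (223, 246), (277, 299), (323, 329)]
```

The lug inner edges in the wrist view (230 and 293 px) match the closed ring at the start (230 and 293), so the ring has closed and the tips are free between the lugs. Drawing straight up.

Request:
carry_out:
  plan:
    - [[0,0,0],[0,0,0],90]
    - [[0,0,-0.001],[0,0,0],90]
    - [[0.0001,0,-0.002],[0,0,0],90]
    - [[0.0001,0,-0.002],[0,0,0],90]
    - [[0.0001,0,-0.003],[0,0,0],90]
    - [[0.0001,0,-0.004],[0,0,0],90]
    - [[0.0002,0,-0.006],[0,0,0],90]
    - [[0.0002,0,-0.006],[0,0,0],90]
    - [[0.0002,0,-0.006],[0,0,0],90]
    - [[0.0002,0,-0.006],[0,0,0],90]
    - [[0.0001,0,-0.004],[0,0,0],90]
    - [[0,0,0],[0,0,0],90]

```text
time_s: 13.6
tcp_pos: [0.4614, -0.1265, 0.2763]
eef_rot: [-180.0, -2.1, -10.0]
contact_force: [0.1, -0.2, -1.8]
gripper_width: 0.0571
```

```bash
python3 - <<'E'
exec(open('st.py').read())
from m import *
snap('wrist','wc.png');snap('top','tc.png');snap('side','sc.png')
g=lambda f:cv2.cvtColor(np.load('pics/'+f)['im'],cv2.COLOR_RGB2GRAY)
# tips / pivot in tool now vs wb
for nm,(u,v,hw,hh) in {'tips':(261,22,34,20),'jaws':(261,60,45,20),'pivot':(261,172,12,14)}.items():
    t=g('wb.png.npz')[max(v-hh,0):v+hh,u-hw:u+hw];R=cv2.matchTemplate(g('wc.png.npz')[:v+hh+12,u-hw-12:u+hw+12],t,cv2.TM_CCOEFF_NORMED)
    _,s,_,l=cv2.minMaxLoc(R);print(nm,round(s,2),l[0]-12,l[1]-max(v-hh,0))
# did the ring stay? difference of top views in the ring's area
a,b=[plan(f,[.618,-.1555],-10,.057,s=2).astype(int).mean(2) for f in('tb.png','tc.png')]
d=abs(a-b);print('ring back-half diff',d[30:100,30:170].mean().round(1),'max',d[30:100,30:170].max())
E
```

```text
13.6 [ 0.4614 -0.1265  0.2763] [-179.97   -2.11  -10.02] 0.0571 F [ 0.1 -0.2 -1.8] M [ 0.01  0.12 -0.  ]
tips 0.65 0 11
jaws 0.89 0 -1
pivot 0.95 -1 0
ring back-half diff 0.9 max 5.0
```

Ring stayed put (top-view difference 0.9 grey levels) and the pliers came off clean. Now measuring where the pliers sit in the fingers relative to the start, for the put-back.

```bash
python3 - <<'E'
from m import *
from scipy.ndimage import center_of_mass as com
for f in('w2.png','w3.png','wb.png','wc.png'):
    g=cv2.cvtColor(np.load('pics/'+f+'.npz')['im'],cv2.COLOR_RGB2GRAY).astype(float)
    # dark pivot hole: darkest 3x3 near axis
    b=cv2.blur(g,(5,5))[155:200,248:276];i=np.unravel_index(b.argmin(),b.shape);v,u=i[0]+155,i[1]+248
    w=np.clip(110-g[v-6:v+7,u-6:u+7],0,None);c=com(w);print(f,'pivot',round(u-6+c[1],2),round(v-6+c[0],2),b.min())
    hsv=cv2.cvtColor(np.load('pics/'+f+'.npz')['im'],cv2.COLOR_RGB2HSV);m=(hsv[...,1]<45)&(hsv[...,2]>130)
    for vv in (12,22,32,42,52):
        d=np.flatnonzero(m[vv,205:320])+205
        print('  ',vv,[(int(k[0]),int(k[-1])) for k in np.split(d,np.flatnonzero(np.diff(d)>1)+1) if len(k)>3])
E
```

```text
w2.png pivot 259.85 183.58 65.24
   12 [(217, 230), (294, 305)]
   22 [(218, 230), (246, 278), (293, 305)]
   32 [(220, 232), (240, 252), (273, 283), (291, 303)]
   42 [(223, 233), (237, 259), (265, 286), (288, 300)]
   52 [(235, 257), (267, 288)]
w3.png pivot 259.88 168.01 71.44
   12 [(205, 213), (311, 319)]
   22 [(205, 214), (310, 319)]
   32 [(205, 216), (308, 319)]
   42 [(205, 217), (307, 319)]
   52 [(205, 219), (305, 319)]
wb.png pivot 259.69 178.46 69.44
   12 [(217, 230), (234, 290), (293, 307)]
   22 [(216, 228), (232, 248), (274, 290), (293, 306)]
   32 [(217, 248), (275, 305)]
   42 [(220, 247), (252, 257), (276, 302)]
   52 [(223, 245), (277, 306), (310, 317)]
wc.png pivot 260.9 178.73 67.68
   12 [(217, 307)]
   22 [(219, 271), (273, 304)]
   32 [(227, 249), (267, 270), (274, 298)]
   42 [(226, 248), (276, 298)]
   52 [(225, 246), (276, 298)]
```

Pivot sits 2.3 mm further forward in the fingers than at the start, and that is the handle geometry, which reverses on release. So I'll bring the grasp point back to the starting spot. Lifting, levelling by −1°, and carrying back.

Request:
carry_out:
  plan:
    - [[0.0002,0,-0.006],[0,-0.5,0],90]
    - [[0.0003,0,-0.01],[0,-0.6,0],90]
    - [[-0.001,-0.012,-0.009],[0,0,0],90]
    - [[-0.0015,-0.02,0],[0,0,0],90]
    - [[-0.0023,-0.028,0],[0,0,0],90]
    - [[-0.0025,-0.031,0],[0,0,0],90]
    - [[-0.0025,-0.031,0],[0,0,0],90]
    - [[-0.0025,-0.031,0],[0,0,0],90]
    - [[-0.0025,-0.031,0],[0,0,0],90]
    - [[-0.0025,-0.03,0],[0,0,0],90]
    - [[-0.0023,-0.028,0],[0,0,0],90]
    - [[-0.0018,-0.022,0],[0,0,0],90]

```text
time_s: 14.75
tcp_pos: [0.4858, 0.1392, 0.2993]
eef_rot: [180.0, -0.9, -10.0]
contact_force: [1.4, -1.6, -2.5]
gripper_width: 0.0569
```

Request:
carry_out:
  plan:
    - [[-0.0012,-0.014,0],[0,0,0],90]
    - [[-0.0007,-0.0056,0],[0,0,0],90]
    - [[0,0,0],[0,0,0],90]
    - [[0,0,0],[0,0,0],90]

```text
time_s: 15.08
tcp_pos: [0.4871, 0.1563, 0.2993]
eef_rot: [180.0, -0.8, -10.0]
contact_force: [-0.7, 0.1, -1.5]
gripper_width: 0.0567
```

```bash
python3 st.py
```

```text
15.0833 [0.4871 0.1563 0.2993] [179.95  -0.85 -10.02] 0.0567 F [-0.7  0.1 -1.5] M [-0.07  0.12 -0.05]
```

Request:
carry_out:
  plan:
    - [[0,-0.0006,0.006],[0,0,0],90]
    - [[0,0,0.01],[0,0,0],90]
    - [[-0.0002,0,0.012],[0,0,0],90]
    - [[-0.0002,0,0.012],[0,0,0],90]
    - [[-0.0002,0,0.012],[0,0,0],90]
    - [[-0.0001,0,0.01],[0,0,0],90]
    - [[0,0,0.008],[0,0,0],90]
    - [[0,0,0.006],[0,0,0],90]
    - [[0,0,0.004],[0,0,0],90]
    - [[0,0,0.003],[0,0,0],90]
    - [[0,0,0],[0,0,0],90]
    - [[0,0,0],[0,0,0],90]

```text
time_s: 16.08
tcp_pos: [0.4882, 0.1573, 0.2169]
eef_rot: [-180.0, -0.9, -10.0]
contact_force: [-0.5, 0.7, -1.4]
gripper_width: 0.0565
```

```bash
python3 st.py
```

```text
16.0833 [0.4882 0.1573 0.2169] [-179.99   -0.91  -10.02] 0.0565 F [-0.5  0.7 -1.4] M [ 0.05 -0.01 -0.03]
```

Request:
carry_out:
  plan:
    - [[0,0,0.0015],[0,0,0],90]
    - [[0,0,0.0015],[0,0,0],90]
    - [[0,0,0.0012],[0,0,0],90]
    - [[0,0,0.0008],[0,0,0],90]
    - [[0,0,0],[0,0,0],90]
    - [[0,0,0],[0,0,0],90]

```text
time_s: 16.58
tcp_pos: [0.4881, 0.1572, 0.2117]
eef_rot: [180.0, -0.9, -10.0]
contact_force: [0.2, 0.2, -3.0]
gripper_width: 0.0566
```

```bash
python3 st.py
```

```text
16.5833 [0.4881 0.1572 0.2117] [180.    -0.9  -10.02] 0.0566 F [ 0.2  0.2 -3. ] M [-0.02  0.06 -0.01]
```

Request:
carry_out:
  plan:
    - [[0,0,0.0006],[0,0,0],90]
    - [[0,0,0.0006],[0,0,0],90]
    - [[0,0,0],[0,0,0],90]
    - [[0,0,0],[0,0,0],90]

```text
time_s: 16.92
tcp_pos: [0.4883, 0.1573, 0.211]
eef_rot: [-180.0, -0.9, -10.0]
contact_force: [-2.0, -0.3, 5.4]
gripper_width: 0.0571
```

```bash
python3 - <<'E'
exec(open('st.py').read())
snap('wrist','wd.png')
g=cv2.cvtColor(np.load('pics/wd.png.npz')['im'],cv2.COLOR_RGB2GRAY).astype(float)
from scipy.ndimage import center_of_mass as com
b=cv2.blur(g,(5,5))[165:195,250:272];i=np.unravel_index(b.argmin(),b.shape);v,u=i[0]+165,i[1]+250
c=com(np.clip(110-g[v-6:v+7,u-6:u+7],0,None));u,v=u-6+c[1],v-6+c[0];print(u,v,onz('wd.png',u,v,.06),onz('w2.png',259.85,183.58,.06))
E
```

```text
16.9167 [0.4883 0.1573 0.211 ] [-179.99   -0.92  -10.02] 0.0571 F [-2.  -0.3  5.4] M [-0.24  0.81 -0.  ]
259.85394703008484 178.65672409359732 [0.53778881 0.14893396 0.06      ] [0.53562411 0.14902195 0.06      ]
```

Landed (Fz up by about 8 N), and the pivot is 2.2 mm ahead of its original place, as predicted. Backing off slightly and releasing slowly.

Request:
carry_out:
  plan:
    - [[0,0,-0.0004],[0,0,0],90]
    - [[0,0,0],[0,0,0],87]
    - [[0,0,0],[0,0,0],84]
    - [[0,0,0],[0,0,0],81]
    - [[0,0,0],[0,0,0],78]
    - [[0,0,0],[0,0,0],75]
    - [[0,0,0],[0,0,0],72]
    - [[0,0,0],[0,0,0],69]
    - [[0,0,0],[0,0,0],65]
    - [[0,0,0],[0,0,0],65]

```text
time_s: 17.8
tcp_pos: [0.4882, 0.1573, 0.2109]
eef_rot: [-180.0, -0.9, -10.0]
contact_force: [0.9, 0.2, 1.0]
gripper_width: 0.0654
```

```bash
python3 - <<'E'
exec(open('st.py').read())
snap('wrist','we.png')
g=cv2.cvtColor(np.load('pics/we.png.npz')['im'],cv2.COLOR_RGB2GRAY).astype(float)
from scipy.ndimage import center_of_mass as com
b=cv2.blur(g,(5,5))[165:195,250:272];i=np.unravel_index(b.argmin(),b.shape);v,u=i[0]+165,i[1]+250
c=com(np.clip(110-g[v-6:v+7,u-6:u+7],0,None));u,v=u-6+c[1],v-6+c[0];print(u,v,onz('we.png',u,v,.06),onz('w2.png',259.85,183.58,.06))
E
```

```text
17.8 [0.4882 0.1573 0.2109] [-179.99   -0.91  -10.03] 0.0654 F [0.9 0.2 1. ] M [ 0.21 -0.2  -0.  ]
259.59286234522943 182.83272638990047 [0.53576143 0.14940004 0.06      ] [0.53562411 0.14902195 0.06      ]
```

The pliers are back within 0.4 mm. Opening fully, then retreating straight up.

Request:
carry_out:
  plan:
    - [[0,0,0],[0,0,0],40]
    - [[0,0,0],[0,0,0],0]
    - [[0,0,0],[0,0,0],0]
    - [[0,0,0],[0,0,0],0]
    - [[0,0,-0.006],[0,0,0],0]
    - [[0.0001,0,-0.012],[0,0,0],0]
    - [[0.0003,0,-0.018],[0,0,0],0]
    - [[0.0004,0,-0.024],[0,0,0],0]
    - [[0.0004,0,-0.03],[0,0,0],0]
    - [[0.0004,0,-0.03],[0,0,0],0]
    - [[0.0004,0,-0.025],[0,-0.9,0],0]
    - [[0,0,0],[0,0,0],0]

```text
time_s: 18.85
tcp_pos: [0.4891, 0.1579, 0.3619]
eef_rot: [-179.7, -0.3, -10.0]
contact_force: [1.2, 0.5, 0.2]
gripper_width: 0.0879
```

```bash
python3 - <<'E'
exec(open('st.py').read())
from m import *
a=snap('wrist','wf.png');b=snap('top','tf.png');c=snap('side','sf.png')
Z=np.zeros((600,800,3),np.uint8)
Z[:300,:400]=cv2.resize(a,(400,300));Z[:300,400:]=cv2.resize(c[120:280,190:403],(400,300),interpolation=cv2.INTER_CUBIC)
Z[300:,:300]=cv2.resize(plan('tf.png',[.613,-.1555],-10,.057),(300,300));Z[300:,300:]=cv2.resize(b[100:240,150:383],(500,300),interpolation=cv2.INTER_CUBIC)
cv2.imwrite('pics/mf.png',Z[:,:,::-1])
E
```

```text
18.85 [0.4891 0.1579 0.3619] [-179.67   -0.34   -9.97] 0.0879 F [1.2 0.5 0.2] M [ 0.13 -0.16  0.01]
```

View pics/mf.png

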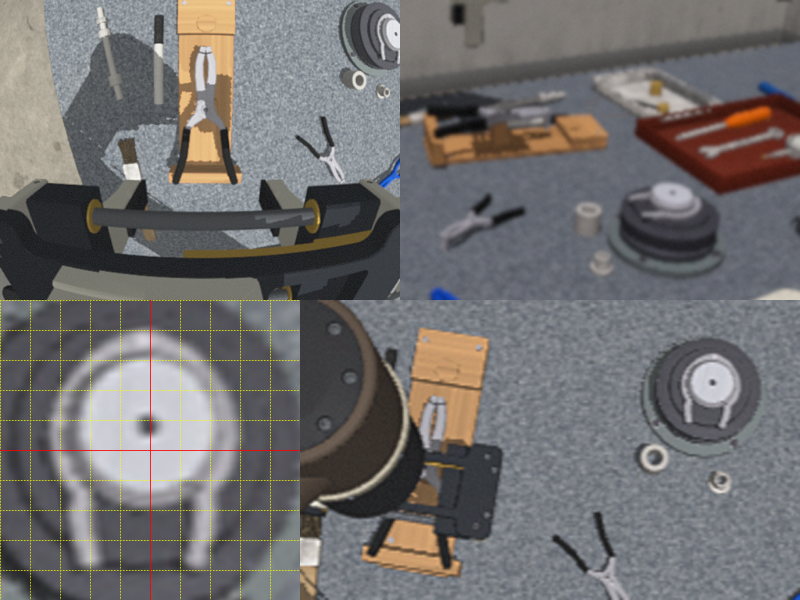

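The final view shows the ring closed round the shaft, down at the hub, with its lugs about 30 mm apart (90–100 to 190–205 px at 3 px/mm). The pliers are back on the rest, and the bushings, marker and rod look unmoved. Handing in.

```bash
python3 -c "
from h import *
print(r.close_job())"
```

```text
the job is handed in; nothing more can be done
None
```

I fitted the ring in the shaft groove, laid the pliers back on the rest, and handed the job in at about 19 s of the 51 s allowed. No verdict is reported.

**Last checks**
- **Ring closed:** in the wrist view, the gap between its lugs matched the closed ring at the start to the pixel.
- **Ring seated:** it is centred on the shaft and down at the hub. It did not move when the pliers were drawn up (top-view difference 0.9 grey levels).
- **Pliers:** their pivot was about 0.4 mm from its original place just before the fingers opened fully. I did not measure it again after that, but the final picture shows them lying in place.
- **Other things:** by eye in the final picture, the bushings, marker and rod have not moved. I did not measure them.

**What disagreed**
- **Droop:** the pliers' nose drooped about 2° during the lift, seen from the side and wrist views. I tilted the tool to level them before lowering the ring.
- **Centring:** circle fits of the ring from the top view were off because it opens as two halves. An odd reading near its back was probably a bright spot on the hub. I judged centring from the ring's edge profiles instead.
- **Hub contact:** the nose touched the hub very lightly, seen only as a small change in moment, before I eased the handles. The largest force I read was about 8 N, as the pliers touched down on the rest.

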